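Lock the specimen carrier with its retaining clip

ROBOT

A 6-joint arm with a two-finger parallel gripper is mounted at the origin on the work surface. World frame = base frame: x ahead of the robot, y to its left, z up, the work surface at z = 0. Lengths are in m, angles in degrees, forces in N, time in s.
With the tool pointing down it reaches from about 0.35 to 0.775 m from the base axis. Payload 5.5 kg.
Tool frame: the origin (TCP) lies midway between the tips of the shut fingers; the grasp point (between the pads) lies 19 mm behind it; z points along the fingers, y is the direction in which the jaws open and shut (so a half turn about z gives the same grasp; the last joint's range is limited). The gripper opens to 85 mm and grips with 20 to 120 N. Pads are 22 mm wide; open, the fingers measure 114 mm over their backs; the gripper's body (76 mm by 85 mm) begins 54 mm behind the grasp point. The pads swing forward as they close: fully open they stand 13 mm farther back than shut.
Start: joints at [-77.67, 17.945, 2.641, 74.691, 0, 82.002], TCP at [0.2, -0.539, 0.231] pointing down, gripper open.
Joint ranges: [-158.12, 158.12], [-49.38, 96.58], [-58.88, 72.47], [-126.05, 133.96], [-84.25, 85.87], [-180, 180]. Speed limits (degrees/s): [147.25, 147.25, 180, 180, 180, 180].

INTERFACE

Orientations are given as a 3x3 rotation matrix whose columns are the frame's x, y, z axes.
In Python, from rig import arm, cams gives the robot as it stands.
- The arm moves only by the tool play_rows, never from a script. Its argument "deltas" is a list of rows, each a list of 4 numbers: the shift along the tool's x, y, z in units of 30 mm (1.0 is 30 mm), then the turn about the tool's z in degrees. A call has 1 to 10 rows; each row is the pose to reach, as a shift and turn from the pose commanded when the call began, along the tool's axes at that moment; what a row does not reach only later rows make up. A row lasts 1/8 s, in which the tool goes at most 62.5 mm and 10.7 degrees, less where a joint would pass 70% of its speed; a pose out of reach is approached as far as the arm can. A call with a gripper value outside its range is refused whole. "fingers" is the finger opening in mm, from 0 to 85.4, set as the call begins (left out, the last holds). The fingers move at their own pace and stop on an object; "newtons" is the grip in N (left out, the last holds). Time passes only in rows, so rows that repeat a pose let the fingers close. It gives the time, the measured TCP pose, the force and the opening at its end, in the units of the state.
- arm.observe(): the state, without advancing time (a new reading comes with each control period).
- cams.get_image(name): name is "side" or "top"; returns the picture (420x560x3 uint8, red, green, blue); there is no depth.
- cams.camera_info(name): a dict with "fov_y" (degrees; the focal length in pixels is half the picture's height over the tangent of half this angle, whatever the lens; pixels are square), "cx", "cy" (the principal point, pixels), "k1" (the pictures are not rectified: a ray, as slopes to the right and down, at radius r is drawn at 1 + k1 r^2 times it, then the intrinsics apply), "R" (3x3) and "t" (3): a world point X has camera coordinates R X + t. Camera axes: x right, y down, z forward; pixel columns grow to the right and rows downward; lengths in m; the calibration is good to about 2 mm. A picture is of the moment at which its call begins. camera_info takes no time and is no camera call.
- arm.hand_in(): hands the job in, once; it reports no verdict.
The state is a dict: "time": time; "joint_positions": joint angles; "qd": joint speeds; "joint_efforts": joint torques, N m; "tcp_pos": TCP position; "orientation": TCP orientation; "wrist_force": force on the tool from outside, world axes, zero at the start; "moment": the same for the moment, N m; "opening": finger opening in m.
Only numpy, scipy, OpenCV 4.12 (cv2) and the standard library are available. Lean on these libraries where they do the work, as an engineer would, in place of code of your own. Each camera call takes 0.05 s, during which the arm holds its last target. There are 200 camera calls.

TASK

Lock the specimen carrier disc on its spindle: pick up the larger of the two open spring clips by its black handle and push it sideways, mouth first, into the groove under the spindle's head until it snaps fully home round the spindle. Let go of it lying flat on the disc, and leave the small clip where it lies.

Things in the scene. Friction and masses are not known exactly. Their poses are not given: they have to be found in the camera images.
- clip: Larger clip, loose, 87 mm long, 70 to 125 g: steel fork 10 mm thick with two sprung arms and a black handle at its back. Origin: underside, middle of the seat, where the spindle's neck sits when home; +x out of the open mouth (push this way), z up. Mouth: 40 mm between the tips at x = 36 mm, funnelling to a 14 mm pinch at x = 9.5 mm that springs open over the neck at about 5 to 8 N.
- clip_handle (a point): Centre of the larger clip's upright black handle, 37 mm behind the clip's origin and 28 mm above its underside. The handle is a block 30 mm long (x), 14 mm wide (y) and 45 mm high from the clip's underside: grip it across its width. Axes as the clip's.
- groove (a point): Bottom of the groove, on the spindle axis, z up: lies on the flat top of the carrier disc (160 mm across, 48 mm above the table, fixed on a square stand 170 mm wide, 18 mm high). A bare neck 20 mm thick rises 18 mm from here to the spindle's head (30 mm across, 14 mm high). The clip enters this gap, from any side. Disc and neck are smooth; else the disc is bare.
- small_clip: The small clip, of the same form but 49 mm long with a handle 32 mm high, too narrow for the spindle; loose on the table, to be left alone. Origin on its underside in the middle of its seat, +x out of its mouth.
Mind the look-alikes: they are no part of the job. Leave any brown look-alike of the part that bears groove alone.

How it is judged:
By the outcome, as a careful person would: the job done as asked, in the order asked, and still so for the second after the job is handed in, with the robot touching nothing.
It also fails if it takes over 45 s, if anything falls off the work surface, if the arm or the gripper's body presses on something with over 40 N, if the wrist force passes 120 N, or if a joint passes its speed limit or range.

## Working session

There is one attempt and no reset: what is moved stays moved. The work goes in short steps, Python scripts to look and compute and a tool call to move; the robot and the scene stay as the last step left them, time stands still between calls to the robot, and variables do not carry over. Pictures are saved under pics/ and viewed, about 8 in all and at most 12, crops included, and the job is handed in when it is done.

Besides the shell and the picture viewer there is one more tool, called after ">>>" as name(argument=value, ...), one argument or row to a line, values as JSON. play_rows: Moves the arm, as the interface text tells. Its arguments: {"type":"object","properties":{"deltas":{"type":"array","items":{"type":"array","items":{"type":"number"}}},"fingers":{"type":"number"},"newtons":{"type":"number"}},"required":["deltas"]}

```bash
mkdir -p pics; cat > h.py <<'E'
import numpy as np, cv2
from rig import arm, cams
def K(n):
    c=cams.camera_info(n); f=210/np.tan(np.radians(c['fov_y'])/2); return c,f
def ray(n,u,v):
    c,f=K(n); d=np.array([(u-c['cx'])/f,(v-c['cy'])/f]); s=d.copy()
    for _ in range(30): s=d/(1+c['k1']*(s@s))
    R=np.array(c['R']); return -R.T@np.array(c['t']), R.T@np.array([s[0],s[1],1])
def at(n,u,v,z):
    o,d=ray(n,u,v); return o+d*(z-o[2])/d[2]
def proj(n,X):
    c,f=K(n); p=np.array(c['R'])@np.array(X)+np.array(c['t']); s=p[:2]/p[2]; s=s*(1+c['k1']*(s@s)); return np.array([c['cx'],c['cy']])+f*s
def tri(a,b):
    A=np.zeros((3,3));B=np.zeros(3)
    r=[ray(*a),ray(*b)]
    for o,d in r:
        d=d/np.linalg.norm(d);P=np.eye(3)-np.outer(d,d);A+=P;B+=P@o
    x=np.linalg.solve(A,B); return x
def save(n,name,box=None,s=1):
    im=cams.get_image(n)[:,:,::-1]
    if box: im=im[box[1]:box[3],box[0]:box[2]]
    cv2.imwrite('pics/'+name,cv2.resize(im,None,fx=s,fy=s,interpolation=cv2.INTER_CUBIC))
E
python3 - <<'E'
from h import *
a=cams.get_image('top');b=cams.get_image('side')
cv2.imwrite('pics/t0.png',cv2.resize(a[:,:,::-1],(784,588)));cv2.imwrite('pics/s0.png',cv2.resize(b[:,:,::-1],(784,588)))
for n in('top','side'):
    c,f=K(n);print(n,f,c['k1'],-np.array(c['R']).T@c['t'],np.round(c['R'],2).tolist())
s=arm.observe();print(s['time'],s['tcp_pos'],np.round(s['orientation'],3).tolist(),s['opening'])
E
```

```text
top 412.37385358332153 -0.0415147671622759 [ 0.3552342  -0.01192598  0.81480332] [[-0.02, -1.0, -0.0], [-0.98, 0.02, -0.18], [0.18, -0.0, -0.98]]
side 452.6177078499588 0.0505034365843976 [0.23498007 0.76452935 0.65021098] [[-0.95, -0.31, 0.0], [-0.19, 0.56, -0.81], [0.25, -0.77, -0.59]]
0.1 [ 0.19963814 -0.5387246   0.23047993] [[0.938, 0.347, -0.0], [0.347, -0.938, 0.002], [0.0, -0.002, -1.0]] 0.08552619358786978
```

View pics/t0.png

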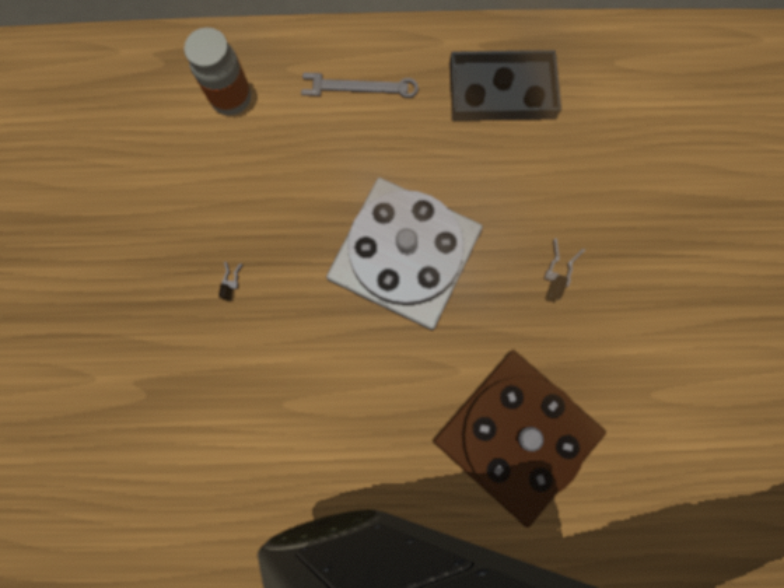

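View pics/s0.png

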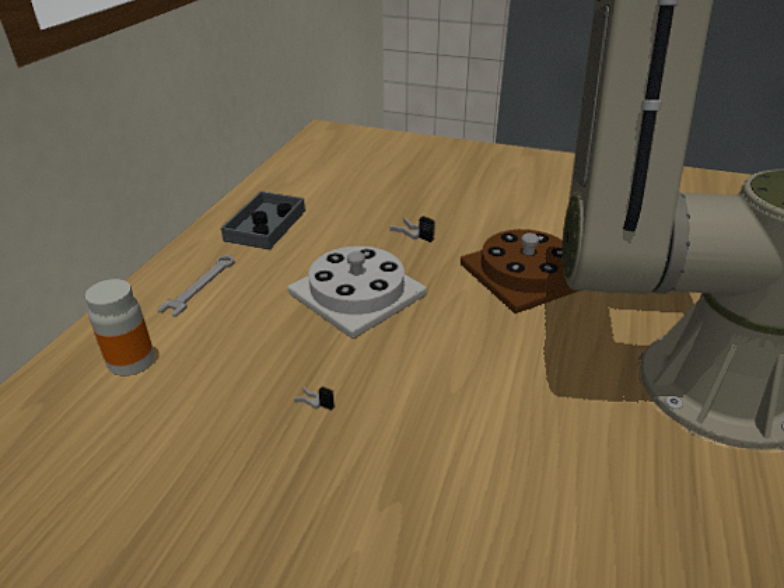

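The top view shows the white disc with its spindle at (406,240) and the brown look-alike at (531,438). There are two fork-shaped candidates: left at (229,285) and right at (560,262). In the side view they are at (318,398) and (415,229). The wrench and tray are irrelevant. The right one looks larger; I'll check that in a crop.

```bash
python3 - <<'E'
from h import *
a=cams.get_image('top')[:,:,::-1];b=cams.get_image('side')[:,:,::-1]
r=lambda im,x,y,w,h:cv2.resize(im[y:y+h,x:x+w],(390,290),interpolation=cv2.INTER_CUBIC)
# all 65x48 crops, 6x
P=[(a,370,165),(b,265,138),(a,135,180),(a,258,147)]
o=[r(im,x,y,65,48.33.__int__()) for im,x,y in P]
cv2.imwrite('pics/c0.png',np.vstack([np.hstack(o[:2]),np.hstack(o[2:])]))
E
```

```text
(no output)
```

View pics/c0.png

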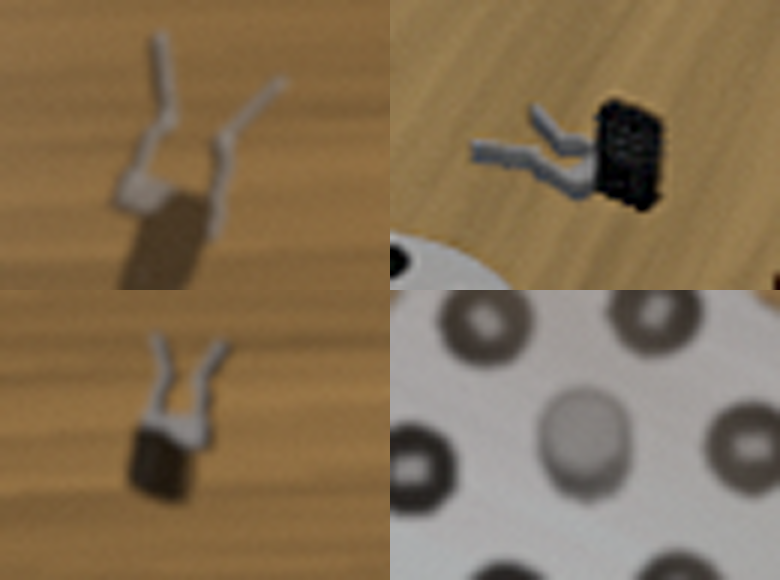

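The crops show that the right clip is clearly the larger one (tips at top px (396.7,171.3) and (417.2,178.6)). The left one is small, and the spindle head is at top px (355,171). Next I'll measure positions.

```bash
cat > fit.py <<'E'
from h import *
t1=at('top',396.7,171.3,.009);t2=at('top',417.2,178.6,.009)
p1=at('top',398.7,184.6,.009);p2=at('top',406.7,188.2,.009)
b1=at('top',390,199,.009)
print(t1,t2,np.linalg.norm(t1-t2)); print(p1,p2,b1)
m=(t1+t2)/2;q=(p1+p2)/2; ax=m-q;print('mid',m,q,np.degrees(np.arctan2(ax[1],ax[0])))
print('side tips',at('side',289.2,156,.009),at('side',279.2,163,.009))
def px(u,v):return 265+(u-390)/6,138+v/6.04
print('side handle top corners z45',[at('side',*px(u,v),.045).round(4) for u,v in((612,100),(662,120),(600,110))])
print('handle bottom z0',[at('side',*px(u,v),.0).round(4) for u,v in((650,210),(598,188))])
# spindle head: top face at z=.048+.032=.080
u,v=258+(585-390)/6,147+(430-290)/6.04
print('spindle top',at('top',u,v,.080), 'side', at('side',355*.7143,258*.7143,.080),
 'tri', tri(('top',u,v),('side',355*.7143,258*.7143)))
E
python3 fit.py
python3 - <<'E'
from h import *
# circle refinement of disc: white disc top z=.048
a=cams.get_image('top')[:,:,::-1];b=cams.get_image('side')[:,:,::-1]
r=lambda im,x,y:cv2.resize(im[y:y+60,x:x+48],(384,480),interpolation=cv2.INTER_CUBIC)
cv2.imwrite('pics/c1.png',np.hstack([r(a,375,165),r(b,230,160)]))
E
```

```text
[ 0.58627059 -0.26143354  0.009     ] [ 0.57005801 -0.30206129  0.009     ] 0.043743139059953064
[ 0.55835667 -0.26329565  0.009     ] [ 0.55052815 -0.27894214  0.009     ] [ 0.52902392 -0.24339277  0.009     ]
mid [ 0.5781643  -0.28174741  0.009     ] [ 0.55444241 -0.2711189   0.009     ] -24.134612926970593
side tips [ 0.56781498 -0.30338828  0.009     ] [ 0.58234117 -0.25794725  0.009     ]
side handle top corners z45 [array([ 0.5189, -0.2616,  0.045 ]), array([ 0.4929, -0.2516,  0.045 ]), array([ 0.5214, -0.2514,  0.045 ])]
handle bottom z0 [array([ 0.4959, -0.2483,  0.    ]), array([ 0.5235, -0.259 ,  0.    ])]
spindle top [ 0.57246307 -0.04268367  0.08      ] side [ 0.56916132 -0.03644138  0.08      ] tri [ 0.57287108 -0.04305151  0.07541226]
```

View pics/c1.png

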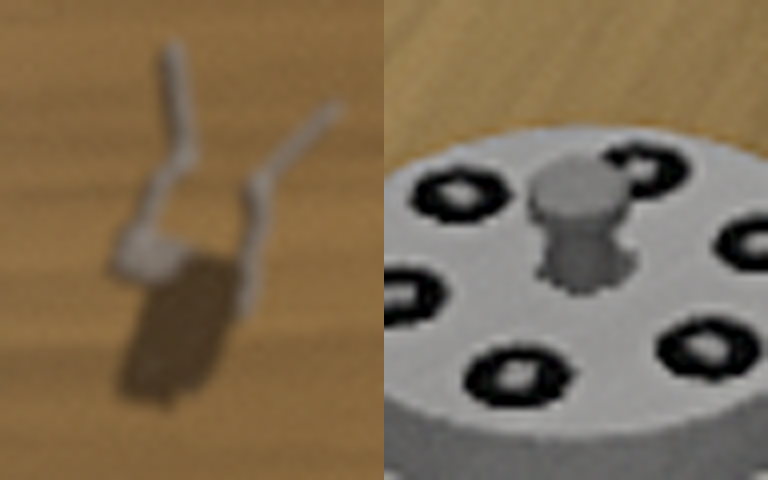

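```bash
cat >> h.py <<'E'
def go(x,y,z,yaw):
    "delta (30 mm units, tool axes) from the measured pose to a TCP target with tool x at yaw"
    s=arm.observe();R=np.array(s['orientation']);d=R.T@(np.array([x,y,z])-s['tcp_pos'])/.03
    t=(np.degrees(np.arctan2(R[1,0],R[0,0]))-yaw+180)%360-180
    return d.round(3),round(t,2)
E
python3 - <<'E'
from h import *
u,v=258+(585-390)/6,147+(430-290)/6.04
print(at('side',254.5,183.1,.08),tri(('top',u,v),('side',254.5,183.1)))
# reprojections of spindle foot etc for top estimate
for z in(.08,.066,.048):print(z,proj('top',(.5715,-.042,z)),proj('side',(.5715,-.042,z)))
print('handle brown centre',[at('top',375+182/8,165+330/8,z).round(4) for z in(0.01,.028,.045)])
print(go(.510,-.2545,.15,-22))
E
```

```text
[ 0.56894754 -0.04173025  0.08      ] [ 0.57107516 -0.04300617  0.07929947]
0.08 [290.14592423 170.68870588] [253.50345717 182.84625101]
0.066 [289.9066386  172.80400222] [253.73239297 187.91741555]
0.048 [289.61110814 175.41622506] [254.02088004 194.31955575]
handle brown centre [array([ 0.5137, -0.2576,  0.01  ]), array([ 0.5101, -0.2521,  0.028 ]), array([ 0.5068, -0.2469,  0.045 ])]
(array([12.994, -5.3  ,  2.704]), np.float64(42.33))
```

>>> play_rows(
  deltas=[
    [2.5,-1,0,10],
    [4.5,-2,0,20],
    [6.5,-3,0.5,30],
    [8.5,-4,1,40],
    [10.5,-5,1.5,42.3],
    [12,-5.3,2,42.3],
    [13,-5.3,2.7,42.3],
    [13,-5.3,2.7,42.3],
    [13,-5.3,2.7,42.3],
    [13,-5.3,2.7,42.3],
  ],
  fingers=60,
)

```text
time: 1.55
tcp_pos: [0.5097, -0.2557, 0.1511]
orientation: [[0.927, -0.376, 0.001], [-0.376, -0.927, -0.001], [0.001, 0.001, -1.0]]
wrist_force: [-0.4, 0.0, -0.6]
opening: 0.0599
```

```bash
python3 - <<'E'
from h import *
s=arm.observe();print(s['time'],s['tcp_pos'],s['joint_positions'],s['opening'])
print(go(.510,-.2540,.014,-22))
a=cams.get_image('top')[:,:,::-1];b=cams.get_image('side')[:,:,::-1]
r=lambda im,x,y:cv2.resize(im[y:y+96,x:x+80],(400,480),interpolation=cv2.INTER_CUBIC)
cv2.imwrite('pics/c2.png',np.hstack([r(a,360,150),r(b,260,95)]))
E
```

```text
1.55 [ 0.50966121 -0.25572749  0.15110196] [-3.46987518e+01  1.93813235e+01 -6.76113132e+00  6.38023218e+01
 -2.24141064e-02  1.67359532e+02] 0.0599263810527259
(array([-0.015, -0.06 ,  4.57 ]), np.float64(-0.06))
```

View pics/c2.png

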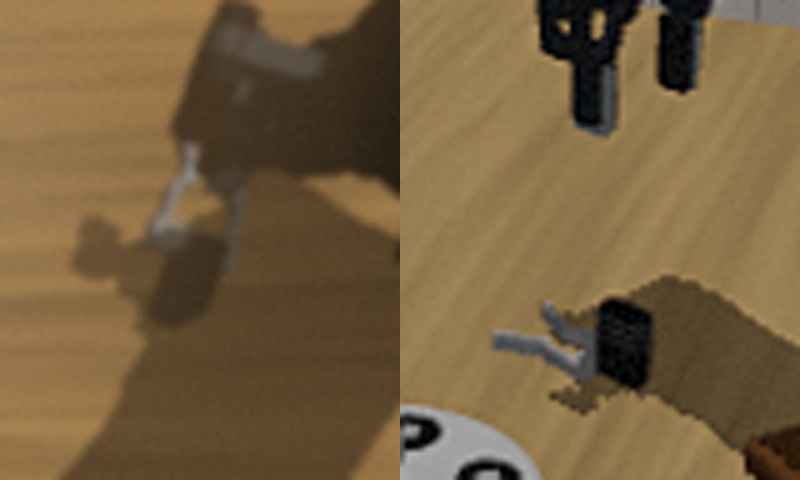

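The fingers are above the clip and straddle the black handle (side px (385,164)). The pose agrees, so I descend and grip.

>>> play_rows(
  deltas=[
    [0,-0.06,1.5,0],
    [0,-0.06,3,0],
    [0,-0.06,4,0],
    [0,-0.06,4.55,0],
    [0,-0.06,4.55,0],
    [0,-0.06,4.55,0],
  ],
)

```text
time: 2.4
tcp_pos: [0.5118, -0.254, 0.0153]
orientation: [[0.927, -0.375, 0.002], [-0.375, -0.927, -0.001], [0.002, 0.001, -1.0]]
wrist_force: [-0.2, -1.1, 0.7]
opening: 0.06
```

>>> play_rows(
  deltas=[
    [0,0,0,0],
    [0,0,0,0],
    [0,0,0,0],
    [0,0,0,0],
    [0,0,0,0],
    [0,0,0,0],
  ],
  fingers=0,
  newtons=70,
)

```text
time: 3.15
tcp_pos: [0.5115, -0.2532, 0.0146]
orientation: [[0.927, -0.374, 0.001], [-0.374, -0.927, -0.001], [0.001, 0.0, -1.0]]
wrist_force: [-0.1, -0.2, 6.5]
opening: 0.0131
```

>>> play_rows(
  deltas=[
    [0,0,-0.5,0],
    [0,0,-1.5,0],
    [0,0,-3,0],
    [0,0,-4,0],
    [0,0,-4,0],
    [0,0,-4,0],
  ],
)

```text
time: 3.9
tcp_pos: [0.5104, -0.2526, 0.1332]
orientation: [[0.927, -0.374, -0.001], [-0.374, -0.927, 0.001], [-0.001, -0.0, -1.0]]
wrist_force: [1.3, -0.3, -1.6]
opening: 0.0131
```

```bash
python3 - <<'E'
from h import *
s=arm.observe();print(s['time'],s['tcp_pos'],s['wrist_force'],s['opening'])
a=cams.get_image('top')[:,:,::-1];b=cams.get_image('side')[:,:,::-1]
r=lambda im,x,y:cv2.resize(im[y:y+96,x:x+80],(400,480),interpolation=cv2.INTER_CUBIC)
cv2.imwrite('pics/c3.png',np.hstack([r(a,370,130),r(b,260,80)]))
E
```

```text
3.9 [ 0.51039958 -0.25263706  0.1332066 ] [ 1.34750731 -0.31071239 -1.63735538] 0.013076353679895602
```

View pics/c3.png

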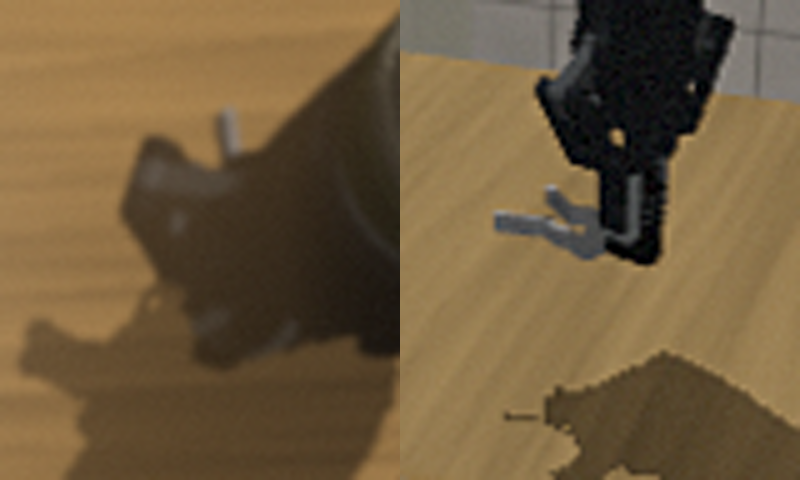

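```bash
python3 - <<'E'
from h import *
for z in(.118,.1235,.128):
    a,b=at('side',279.4,124.4,z),at('side',290,118.4,z);m=(a+b)/2;print(z,a.round(4),b.round(4),np.linalg.norm(a-b),m.round(4), m[:2]-.073*np.array([.927,-.374]))
print('top left tip',at('top',370+227/5,130+112/5,.1235))
# target: yaw 0, origin 65 mm behind spindle
print(go(.571-.102,-.0425,.1332,0))
E
```

```text
0.118 [ 0.5861 -0.2723  0.118 ] [ 0.5706 -0.3158  0.118 ] 0.046239631659262814 [ 0.5783 -0.294   0.118 ] [ 0.51067867 -0.26673201]
0.1235 [ 0.5825 -0.2616  0.1235] [ 0.5671 -0.3046  0.1235] 0.04576177986152618 [ 0.5748 -0.2831  0.1235] [ 0.50713021 -0.25579255]
0.128 [ 0.5795 -0.2528  0.128 ] [ 0.5642 -0.2955  0.128 ] 0.045370810208832435 [ 0.5719 -0.2741  0.128 ] [ 0.50422691 -0.24684209]
top left tip [ 0.58725074 -0.26190578  0.1235    ]
(array([-3.882, -5.976, -0.016]), np.float64(-21.97))
```

>>> play_rows(
  deltas=[
    [-0.6,-1,0,-4],
    [-1.3,-2,0,-8],
    [-2,-3,0,-12],
    [-2.7,-4,0,-16],
    [-3.4,-5,0,-20],
    [-3.7,-5.7,0,-22],
    [-3.88,-5.98,0,-22],
    [-3.88,-5.98,0,-22],
    [-3.88,-5.98,0,-22],
  ],
)

```text
time: 5.12
tcp_pos: [0.4702, -0.0438, 0.1335]
orientation: [[1.0, -0.001, -0.0], [-0.001, -1.0, -0.0], [-0.0, 0.0, -1.0]]
wrist_force: [-0.8, 0.3, -1.1]
opening: 0.013
```

```bash
python3 - <<'E'
from h import *
s=arm.observe();print(s['time'],s['tcp_pos'],s['wrist_force'])
print(go(.571-.102,-.0425,.048+.0146+.002,0))
E
```

```text
5.125 [ 0.4702247  -0.04376686  0.13353926] [-0.78757592  0.29960345 -1.07174999]
(array([-0.04 , -0.043,  2.298]), np.float64(-0.03))
```

>>> play_rows(
  deltas=[
    [0,-0.04,0.7,0],
    [0,-0.04,1.5,0],
    [0,-0.04,2.2,0],
    [0,-0.04,2.2,0],
    [0,-0.04,2.2,0],
    [0,-0.04,2.2,0],
  ],
)

```text
time: 5.88
tcp_pos: [0.471, -0.0423, 0.0688]
orientation: [[1.0, 0.0, 0.002], [0.0, -1.0, -0.001], [0.002, 0.001, -1.0]]
wrist_force: [-0.1, -0.6, -0.8]
opening: 0.013
```

```bash
python3 - <<'E'
from h import *
s=arm.observe();print(s['time'],s['tcp_pos'],s['wrist_force'])
a=cams.get_image('top')[:,:,::-1];b=cams.get_image('side')[:,:,::-1]
r=lambda im,x,y:cv2.resize(im[y:y+96,x:x+80],(400,480),interpolation=cv2.INTER_CUBIC)
cv2.imwrite('pics/c4.png',np.hstack([r(a,250,125),r(b,225,130)]))
E
```

```text
5.875 [ 0.47101679 -0.04233736  0.06877881] [-0.09330999 -0.59483056 -0.78131372]
```

View pics/c4.png

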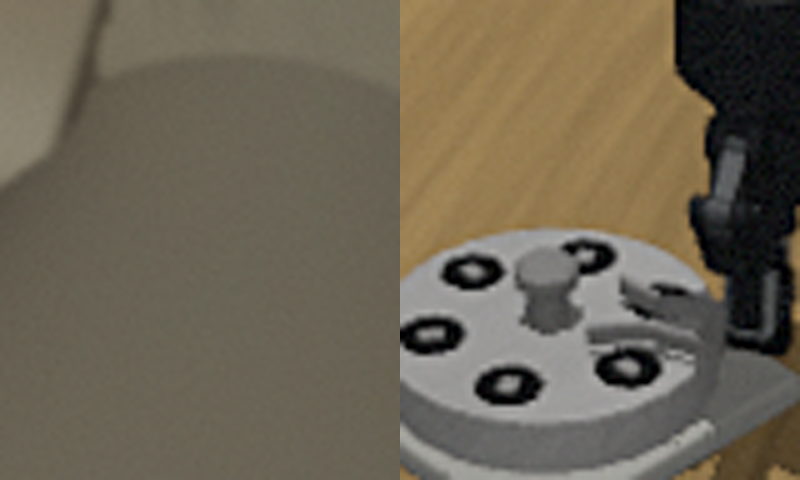

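The clip is level about 6 mm over the disc, with its mouth facing the neck (side crop px (545,300)) and the tips at (590,335) and (625,285). The arm blocks the top camera. I lower the clip a little and advance into the funnel.

>>> play_rows(
  deltas=[
    [0,0,0.12,0],
    [0.3,0,0.12,0],
    [0.6,0,0.12,0],
    [0.9,0,0.12,0],
    [1.1,0,0.12,0],
    [1.2,0,0.12,0],
    [1.2,0,0.12,0],
    [1.2,0,0.12,0],
  ],
)

```text
time: 6.98
tcp_pos: [0.5057, -0.0418, 0.0641]
orientation: [[1.0, 0.001, -0.0], [0.001, -1.0, 0.0], [-0.0, -0.0, -1.0]]
wrist_force: [0.7, 0.2, -1.6]
opening: 0.013
```

```bash
python3 - <<'E'
from h import *
s=arm.observe();print(s['time'],s['tcp_pos'],s['wrist_force'],s['moment'])
save('side','c5.png',(215,140,305,215),7)
E
```

```text
6.975 [ 0.50574223 -0.04176249  0.0641301 ] [ 0.69030736  0.17254658 -1.62844041] [ 0.03697151  0.05930223 -0.00841979]
```

View pics/c5.png

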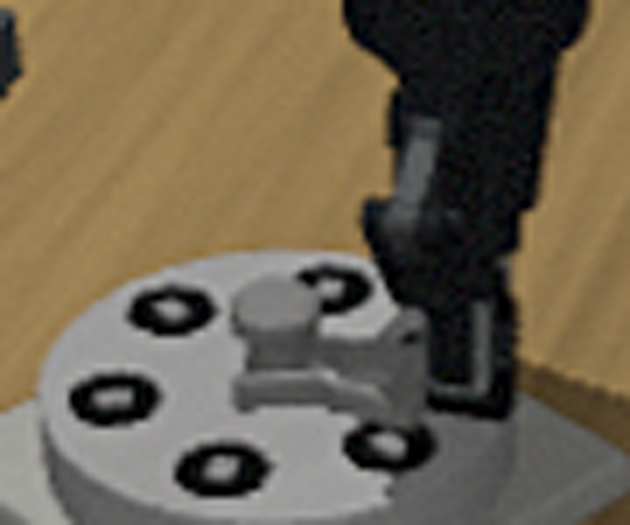

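The near arm passes in front of the neck and under the head, and the far arm behind it. The clip is straddling cleanly with no force, so I push on in small steps.

>>> play_rows(
  deltas=[
    [0.15,0,0,0],
    [0.3,0,0,0],
    [0.4,0,0,0],
    [0.5,0,0,0],
    [0.5,0,0,0],
  ],
)

```text
time: 7.65
tcp_pos: [0.5201, -0.0417, 0.0636]
orientation: [[1.0, 0.001, -0.002], [0.001, -1.0, 0.0], [-0.002, -0.0, -1.0]]
wrist_force: [-3.6, 0.7, -2.0]
opening: 0.0132
```

>>> play_rows(
  deltas=[
    [0.08,0,0,0],
    [0.16,0,0,0],
    [0.24,0,0,0],
    [0.24,0,0,0],
  ],
)

```text
time: 8.15
tcp_pos: [0.5302, -0.042, 0.0648]
orientation: [[1.0, 0.001, 0.004], [0.001, -1.0, -0.0], [0.004, 0.0, -1.0]]
wrist_force: [2.4, 0.4, -2.9]
opening: 0.0126
```

>>> play_rows(
  deltas=[
    [0.06,0,0,0],
    [0.12,0,0,0],
    [0.18,0,0,0],
    [0.18,0,0,0],
  ],
)

```text
time: 8.65
tcp_pos: [0.5345, -0.042, 0.0644]
orientation: [[1.0, 0.0, 0.001], [0.0, -1.0, -0.0], [0.001, 0.0, -1.0]]
wrist_force: [1.7, -0.7, -0.7]
opening: 0.0131
```

>>> play_rows(
  deltas=[
    [0.03,0,0,0],
    [0.06,0,0,0],
    [0.06,0,0,0],
  ],
)

```text
time: 9.02
tcp_pos: [0.5352, -0.0418, 0.064]
orientation: [[1.0, 0.0, -0.001], [0.0, -1.0, 0.0], [-0.001, -0.0, -1.0]]
wrist_force: [1.0, 0.2, -0.2]
opening: 0.013
```

>>> play_rows(
  deltas=[
    [0.03,0,0,0],
    [0.06,0,0,0],
    [0.06,0,0,0],
  ],
)

```text
time: 9.4
tcp_pos: [0.5372, -0.0419, 0.0641]
orientation: [[1.0, 0.0, -0.0], [0.0, -1.0, -0.0], [-0.0, 0.0, -1.0]]
wrist_force: [0.2, 0.3, -0.7]
opening: 0.0131
```

```bash
python3 - <<'E'
from h import *
s=arm.observe();print(s['time'],s['tcp_pos'],s['wrist_force'],s['moment'])
save('side','c6.png',(215,140,305,215),7)
E
```

```text
9.4 [ 0.53724845 -0.04187942  0.06412141] [ 0.17105417  0.25443954 -0.73510644] [-0.04841679 -0.01074933 -0.09147785]
```

View pics/c6.png

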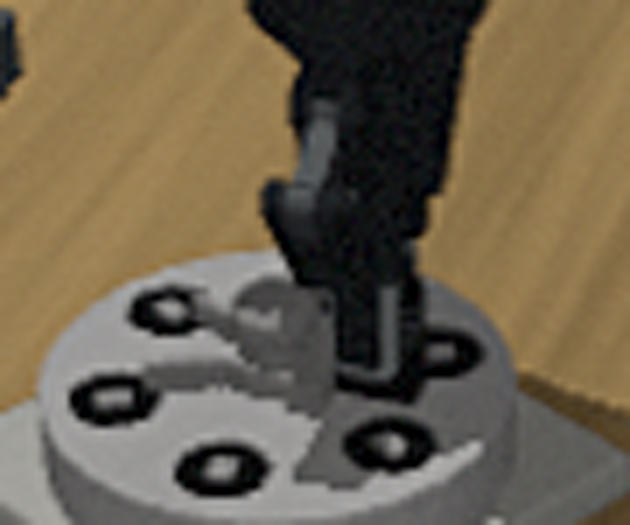

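The arms reach past the spindle and the seat is at the neck. There is no bottoming force yet, so I creep on until I feel the seat.

>>> play_rows(
  deltas=[
    [0.03,0,0,0],
    [0.06,0,0,0],
    [0.06,0,0,0],
  ],
)

```text
time: 9.82
tcp_pos: [0.5378, -0.0417, 0.0638]
orientation: [[1.0, 0.0, -0.002], [0.0, -1.0, 0.0], [-0.002, -0.0, -1.0]]
wrist_force: [-3.6, -0.0, -0.6]
opening: 0.013
```

>>> play_rows(
  deltas=[
    [0.03,0,0,0],
    [0.06,0,0,0],
    [0.06,0,0,0],
  ],
)

```text
time: 10.2
tcp_pos: [0.538, -0.0416, 0.0633]
orientation: [[1.0, 0.0, -0.006], [0.0, -1.0, 0.0], [-0.006, -0.0, -1.0]]
wrist_force: [-8.2, -0.9, 1.1]
opening: 0.0132
```

It is bottomed: the position stays at x = 0.538 while the force climbs to 8 N. I relax the push, lower to the disc and release.

>>> play_rows(
  deltas=[
    [-0.05,0,0,0],
    [-0.08,0,0.03,0],
    [-0.08,0,0.06,0],
    [-0.08,0,0.06,0],
  ],
)

```text
time: 10.7
tcp_pos: [0.5378, -0.0417, 0.0627]
orientation: [[1.0, 0.001, -0.001], [0.001, -1.0, -0.0], [-0.001, 0.0, -1.0]]
wrist_force: [-6.3, 0.5, 3.4]
opening: 0.0126
```

>>> play_rows(
  deltas=[
    [-0.04,0,0,0],
    [-0.04,0,0,0],
    [-0.04,0,0,0],
    [-0.04,0,0,0],
  ],
  fingers=40,
)

```text
time: 11.2
tcp_pos: [0.5377, -0.0419, 0.0625]
orientation: [[1.0, 0.0, 0.001], [0.0, -1.0, -0.0], [0.001, 0.0, -1.0]]
wrist_force: [0.3, -0.1, 0.2]
opening: 0.0397
```

>>> play_rows(
  deltas=[
    [0,0,-0.7,0],
    [0,0,-1.7,0],
    [0,0,-2.7,0],
    [-1,0,-4,0],
    [-2,0,-5,0],
    [-2,-1.5,-5,0],
    [-2,-3,-5,0],
    [-2,-4.5,-5,0],
    [-2,-4.5,-5,0],
  ],
)

```text
time: 12.32
tcp_pos: [0.4772, 0.088, 0.2125]
orientation: [[1.0, 0.014, 0.0], [0.014, -1.0, 0.006], [0.001, -0.006, -1.0]]
wrist_force: [-1.1, 0.5, -0.5]
opening: 0.04
```

```bash
python3 - <<'E'
from h import *
s=arm.observe();print(s['time'],s['tcp_pos'],s['wrist_force'],s['opening'])
a=cams.get_image('top')[:,:,::-1];b=cams.get_image('side')[:,:,::-1]
r=lambda im,x,y:cv2.resize(im[y:y+96,x:x+80],(400,480),interpolation=cv2.INTER_CUBIC)
cv2.imwrite('pics/c7.png',np.hstack([r(a,250,125),r(b,215,135)]))
E
```

```text
12.325 [0.4771642  0.08795954 0.21250648] [-1.09835844  0.4672102  -0.47846844] 0.04002987929062349
```

View pics/c7.png

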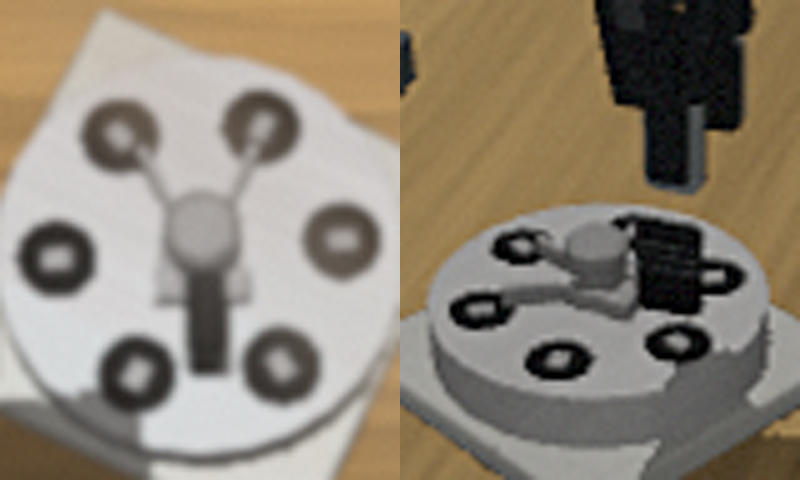

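```bash
python3 - <<'E'
from h import *
f=lambda X,n,o:((proj(n,X)-o)*5).round(1)
S=np.array([.5715,-.0422,.048]);T=(250,125)
print('head',f(S+[0,0,.032],'top',T))
for d in((-.052,0,.045),(-.052,0,0),(-.022,0,.045),(.036,.02,.01),(.036,-.02,.01)):print(d,f(S+d,'top',T),f(S+d,'side',(215,135))+[400,0])
E
```

```text
head [201.3 228.4]
(-0.052, 0, 0.045) [206.7 357.7] [699.4 234.8]
(-0.052, 0, 0) [202.6 384.1] [700.4 316.5]
(-0.022, 0, 0.045) [204.2 276.8] [636.9 223.4]
(0.036, 0.02, 0.01) [144.5 155.6] [506. 288.]
(0.036, -0.02, 0.01) [248.7 153.2] [539.  242.8]
```

The side view matches the predicted home pose. The handle's back edge is at (701,232) to (697,312), against a prediction of (699,235) to (700,316), and the near tip is also where expected. Handing in.

```bash
python3 -c "
from rig import arm
print(arm.hand_in())"
```

```text
the job is handed in; nothing more can be done
None
```

The larger clip is locked on the white disc's spindle and the job is handed in at about 12.4 s. I gripped it by its handle and pushed it mouth first into the groove from the robot's side. I then set it down on the disc, released it and moved the arm clear.

- **Snap and seating:** the clip resisted at the pinch with about 4 N, then the force reversed as it sprang over the neck. It bottomed at x = 0.538 m, with the force rising to 8 N and no further travel.
- **Final pictures:** the clip lies flat under the spindle's head. In the side view its handle and near tip match the computed home pose to about 1 px (roughly 2 mm). In the top view the handle's back edge could only be judged roughly, because its top and foot blur together.
- **Left alone:** I never went near the small clip or the brown look-alike. I did not take a separate picture of them at the end.

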